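# Load the hot-oil warmer and see that all three push-lock buttons are on

### The job

Stand the loose dropper bottle from the desk in the empty well of the oil warmer, right down on its floor, and see that all three of the warmer's push-lock buttons are latched in (on) for the first client. A button looks much the same in or out and nothing lights up, so feel each one with a light touch and click in those that are out. Press gently, and leave the other bottles where they are.

Things in the scene. Friction and masses are not known exactly. Their poses are not given: they have to be found in the camera images.
- warmer: oil warmer, 140 x 274 x 50 mm, fixed, pale shell, flat top deck 50 mm above the desk; origin at the centre of its underside, +x to its back, +y to the robot's left, +z up. A row of three wells at x +24 mm, y +84, 0, -84 mm, each 37 mm wide with a 2 mm chamfer, 38 mm deep (floor 12 mm above the desk); in front of each, at x -42 mm, a push button.
- free_well: the empty well (any of the three); origin on its axis, on its floor, 12 mm above the desk
- bottle_a: the loose dropper bottle that stands on the desk: round glass body 33 mm wide and 60 mm straight (70 mm to the shoulder), then a 24 mm screw collar to 77 mm and a 13 mm rubber bulb, 102 mm in all, 50 to 100 g; origin at the centre of its underside, +z up
- bottle_b: a dropper bottle of the same kind that already stands in a well; origin at the centre of its underside
- bottle_c: another dropper bottle of the same kind that already stands in a well; origin at the centre of its underside
- nail_polish: nail polish bottle, 31 mm wide, 79 mm high, standing near the loose bottle; origin at the centre of its underside
- button_left (a point): point on the fixed deck, on the axis of the left (+y) push button (it does not move with the button). Black round cap 18 mm wide; its top is 12.5 mm above the deck when out (off), 8 mm when latched in (on), 3 mm at the end stop. Each press to the stop and free rise changes the state. Upward spring 1.8 N out, 3.6 N latched, 5.6 N at the stop; the rubber cap gives 1 mm per 5 N. Feel it with under 3 N; never press over 20 N.
- button_middle (a point): point on the fixed deck, on the axis of the middle push button (it does not move with the button). Same button as button_left; its state is independent of the others.
- button_right (a point): point on the fixed deck, on the axis of the right (-y) push button (it does not move with the button). Same button as button_left; its state is independent of the others.
Not all that is in view belongs to the job. Leave any green or turquoise look-alike of the bottle_a alone.

How it is judged:
By the outcome, as a careful person would: the job done as asked, in the order asked, and still so for the second after the job is handed in, with the robot touching nothing.
It also fails if it takes over 58 s, if anything falls off the work surface, if the arm or the gripper's body presses on something with over 40 N, if the wrist force passes 120 N, or if a joint passes its speed limit or range.

### The arm

A 6-joint arm with a two-finger parallel gripper is mounted at the origin on a cart in front of the work surface, level with it; the furniture and walls round the work are solid. World frame = base frame: x ahead of the robot, y to its left, z up, the work surface at z = 0. Lengths are in m, angles in rad, forces in N, time in s.
With the tool pointing down it reaches from about 0.3 to 0.775 m from the base axis. Payload 14.6 kg.
Tool frame: the origin (TCP) lies on the centre line of the jaws, within the pads' length; the fingertips stand 19 mm ahead of it and the grasp point (between the pads) is the TCP; y points along the fingers, x is the direction in which the jaws open and shut, and the axes are right-handed (so a half turn about y gives the same grasp; the last joint's range is limited). The gripper opens to 94 mm and grips with 3 to 60 N. Pads are 16 mm wide; open, the fingers measure 119 mm over their backs; the gripper's body (75 mm by 177 mm) begins 78 mm behind the grasp point.
Start: joints at [1.053, 0.3, 1.521, -0, 1.321, -0.067], TCP at [0.24, 0.495, 0.224] pointing down, gripper open.
Joint ranges: [-3.03, 3.03], [-0.79, 2.21], [0.23, 2.52], [-1.04, 4.18], [0, 3.07], [-2.55, 2.55]. Speed limits (rad/s): [2.22, 2.22, 2.57, 3.14, 3.14, 3.14].

### API

Orientations are given as [roll, pitch, yaw] about the fixed x, y, z axes, in that order (R = Rz(yaw) Ry(pitch) Rx(roll)).
In Python, from station import get_obs, cams, workorder gives the robot as it stands.
- The arm moves only by the shell command python3 -m handwheel 'ROWS' [FORCE]. ROWS is JSON, a list of rows, each an object of numbers: "fingers": the opening, from -1 (shut) to 1 (fully open); "x", "y", "z": the shift along the tool's x, y, z in m; "spin": the turn about the tool's y in degrees. In form: [{"fingers": .., "x": .., "y": .., "z": .., "spin": ..}, ...]. A call has exactly 10 rows; each row is the pose to reach, as a shift and turn from the pose commanded when the call began, along the tool's axes at that moment; what a row does not reach only later rows make up. A row lasts 1/10 s, in which the tool goes at most 50 mm and 8.59 degrees, less where a joint would pass 70% of its speed; a pose out of reach is approached as far as the arm can. A call with a gripper value outside its range is refused whole. The fingers move at their own pace and stop on an object; FORCE is the grip in N (left out, the last holds). Time passes only in rows, so rows that repeat a pose let the fingers close, or fill a call up. It gives the time, the measured TCP pose, the force and the opening at its end, in the units of the state.
- get_obs(): the state, without advancing time (a new reading comes with each control period).
- cams.camera(name): name is "scene" or "top"; returns (picture, depth): 420x560x3 uint8, red, green, blue; 420x560 float32, m along the optical axis (not along the pixel's ray), 0 where there is no reading.
- cams.get_calibration(name): a dict with "fx", "fy", "cx", "cy" (pixels), "view" (4x4, takes a point from world to camera coordinates). Camera axes: x right, y down, z forward; pixel columns grow to the right and rows downward; lengths in m; the calibration is good to about 2 mm. A picture is of the moment at which its call begins. get_calibration takes no time and is no camera call.
- workorder.hand_in(): hands the job in, once; it reports no verdict.
The state is a dict: "time_s": time; "qpos": joint angles; "joint_vel": joint speeds; "tau": joint torques, N m; "ee_pos": TCP position; "eef_rot": TCP orientation; "force": force on the tool from outside, world axes, zero at the start; "moment": the same for the moment, N m; "grip_width": finger opening in m.
Only numpy, scipy, OpenCV 4.12 (cv2) and the standard library are available. Lean on these libraries where they do the work, as an engineer would, in place of code of your own. Each camera call takes 0.05 s, during which the arm holds its last target. There are 200 camera calls.

## Working session

There is one attempt and no reset: what is moved stays moved. The work goes in short steps, Python scripts to look and compute and a shell command to move; the robot and the scene stay as the last step left them, time stands still between calls to the robot, and variables do not carry over. Pictures are saved under pics/ and viewed, about 8 in all and at most 12, crops included, and the job is handed in when it is done.

```bash
ls; mkdir -p pics; python3 - <<'E'
from station import get_obs,cams
import cv2,numpy as np
print(get_obs())
for n in("scene","top"):
    im,d=cams.camera(n); c=cams.get_calibration(n); print(n,c)
    cv2.imwrite(f"pics/{n}0.png",im[...,::-1]); np.savez(f"/tmp/{n}0.npz",im=im,d=d)
E
```

```text
pics
{'time_s': 0.0, 'qpos': array([ 1.05342007e+00,  3.00461315e-01,  1.52159291e+00, -4.24129343e-05,
        1.32068377e+00, -6.65983039e-02]), 'joint_vel': array([ 0.00045427, -0.00271681,  0.00070565,  0.00088301,  0.00201388,
       -0.00016473]), 'tau': array([ 1.52254630e-03, -5.31798720e+01, -3.52737129e+01,  7.09382258e-02,
        2.43862916e-02, -9.44569138e-05]), 'ee_pos': array([0.23950713, 0.49484296, 0.22388668]), 'eef_rot': array([-1.57076110e+00,  1.14553354e-03,  1.12002892e+00]), 'force': array([ 0.17000051, -0.34115447, -0.04257926]), 'moment': array([ 0.02196231,  0.05981591, -0.0390004 ]), 'grip_width': 0.09370191344038736}
scene {'fx': 426.304566358195, 'fy': 426.304566358195, 'cx': 278.9290776155136, 'cy': 211.9371122480378, 'view': array([[ 0.88685252, -0.46192632, -0.01080249, -0.59521825],
       [-0.30106037, -0.55995472, -0.77188947,  0.0379801 ],
       [ 0.35050716,  0.68780432, -0.63566497,  0.87402513],
       [ 0.        ,  0.        ,  0.        ,  1.        ]])}
top {'fx': 483.75264592076184, 'fy': 483.75264592076184, 'cx': 270.67964756256083, 'cy': 211.2779369817903, 'view': array([[ 1.11030658e-01, -9.93816954e-01,  2.34180824e-04,
        -3.13168896e-01],
       [-9.71295884e-01, -1.08564446e-01, -2.11655539e-01,
         5.24976905e-01],
       [ 2.10372287e-01,  2.32727949e-02, -9.77344299e-01,
         1.18093208e+00],
       [ 0.00000000e+00,  0.00000000e+00,  0.00000000e+00,
         1.00000000e+00]])}
```

View pics/scene0.png

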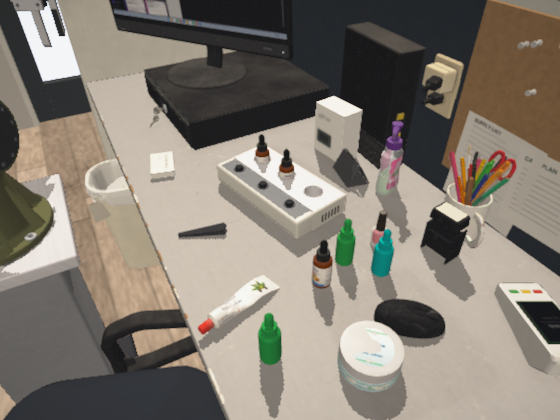

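View pics/top0.png

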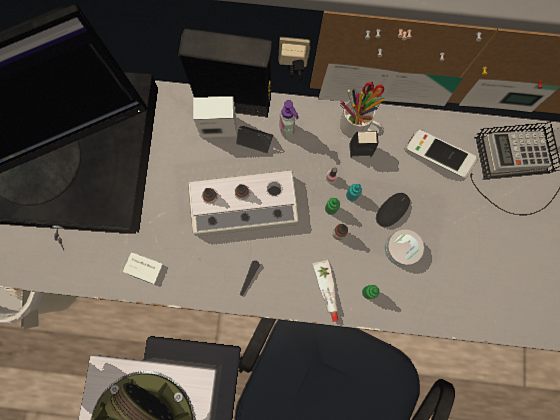

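The scene view shows the amber dropper bottle at scene (322,265) / top (341,231). Green look-alikes are at scene (345,243) and (270,340), a teal one at (383,255), and the nail polish at (380,230). Only the amber bottle matches the ones already in the wells. The right well, scene (313,191) / top (274,189), is empty.

```bash
cat > h.py <<'E'
import numpy as np,cv2
from station import cams,get_obs
def pts(n,d):
    c=cams.get_calibration(n);h,w=d.shape
    u,v=np.meshgrid(np.arange(w),np.arange(h))
    P=np.stack([(u-c["cx"])/c["fx"]*d,(v-c["cy"])/c["fy"]*d,d],-1)
    V=c["view"];P=(P-V[:3,3])@V[:3,:3]
    P[d==0]=np.nan
    return P
def ray(n,u,v,z):
    c=cams.get_calibration(n);V=c["view"];R=V[:3,:3];o=-R.T@V[:3,3]
    r=R.T@np.array([(u-c["cx"])/c["fx"],(v-c["cy"])/c["fy"],1]);return o+r*(z-o[2])/r[2]
def togo(x,y,yaw=None):
    o=get_obs();a=o["eef_rot"][2];d=np.array([x,y])-o["ee_pos"][:2]
    return dict(x=round(d@[np.cos(a),np.sin(a)],4),z=round(d@[-np.sin(a),np.cos(a)],4),spin=None if yaw is None else round(np.degrees(a-yaw),2),y_per_z=round(o["ee_pos"][2],4))
E
python3 - <<'E'
from h import *
for n in("scene","top"):
    f=np.load(f"/tmp/{n}0.npz");im,d=f["im"],f["d"];P=pts(n,d)
    c0=ray(n,*((280,188) if n=="scene" else (243,202)),.05)
    m=(abs(P[...,2]-.05)<.006)&(np.hypot(P[...,0]-c0[0],P[...,1]-c0[1])<.18)
    k,l,s,_=cv2.connectedComponentsWithStats(m.astype(np.uint8));i=1+np.argmax(s[1:,4]);q=P[l==i]
    print(n,"deck",cv2.minAreaRect((q[:,:2]*1000).astype(np.float32)),np.median(q[:,2]),"desk z",np.nanmedian(P[(abs(P[...,2])<.01)][:,2]))
    for nm,px in dict(a=((322,265),(341,231)),g1=((345,243),(333,206)),teal=((383,255),(354,191)),np_=((380,230),(332,174)),b=((262,150),(209,194)),c=((287,163),(242,190))).items():
        u,v=px[n=="top"];w=18
        q=P[v-w:v+w,u-w:u+w].reshape(-1,3);
        q0=P[v,u]; q=q[(q[:,2]>.02)&(np.hypot(*(q[:,:2]-q0[:2]).T)<.035)]
        print(nm,q0.round(4),"zmax",np.nanpercentile(q[:,2],98).round(3),"top xy",np.nanmedian(q[q[:,2]>np.nanmax(q[:,2])-.012],0).round(4),len(q))
E
python3 - <<'E'
import cv2
a=cv2.imread("pics/scene0.png")[120:310,200:410];b=cv2.imread("pics/top0.png")[160:260,180:380]
b=cv2.resize(b,None,fx=2,fy=2,interpolation=3)
import numpy as np
A=cv2.resize(a,None,fx=2,fy=2,interpolation=3)
o=np.zeros((580,420,3),np.uint8);o[:380]=A;o[380:]=b[:,:400][:,0:0] if 0 else np.pad(b,((0,0),(0,20),(0,0)))
cv2.imwrite("pics/crop1.png",o)
E
```

```text
scene deck ((573.5467529296875, -180.36375427246094), (141.64683532714844, 276.0209045410156), 13.332067489624023) 0.05098604963356687 desk z 0.001054899894896261
a [ 0.5178 -0.4506  0.0601] zmax 0.088 top xy [ 0.5224 -0.442   0.0864] 588
g1 [ 0.583  -0.4226  0.0575] zmax 0.089 top xy [ 0.5883 -0.4158  0.0866] 550
teal [ 0.6252 -0.4759  0.0549] zmax 0.085 top xy [ 0.6307 -0.4687  0.0789] 571
np_ [ 0.6705 -0.412   0.0428] zmax 0.08 top xy [ 0.673  -0.4078  0.0762] 281
b [ 0.5757 -0.1031  0.0792] zmax 0.109 top xy [ 0.578  -0.0959  0.1089] 547
c [ 0.5964 -0.1825  0.0835] zmax 0.11 top xy [ 0.5959 -0.1771  0.1088] 543
top deck ((575.9492797851562, -177.8339385986328), (141.52317810058594, 274.17022705078125), 13.00145435333252) 0.05061256779006805 desk z 0.0005695662183352462
a [ 0.5218 -0.4333  0.0757] zmax 0.101 top xy [ 0.5275 -0.4343  0.0992] 174
g1 [ 0.583 -0.408  0.077] zmax 0.102 top xy [ 0.5926 -0.409   0.0997] 172
teal [ 0.6289 -0.4582  0.0731] zmax 0.1 top xy [ 0.6358 -0.4626  0.0968] 186
np_ [ 0.6705 -0.3997  0.0636] zmax 0.083 top xy [ 0.6752 -0.4018  0.0794] 128
b [ 0.5759 -0.0953  0.0906] zmax 0.109 top xy [ 0.5793 -0.0912  0.1089] 559
c [ 0.5956 -0.1761  0.0896] zmax 0.11 top xy [ 0.5984 -0.1728  0.1098] 554
```

View pics/crop1.png

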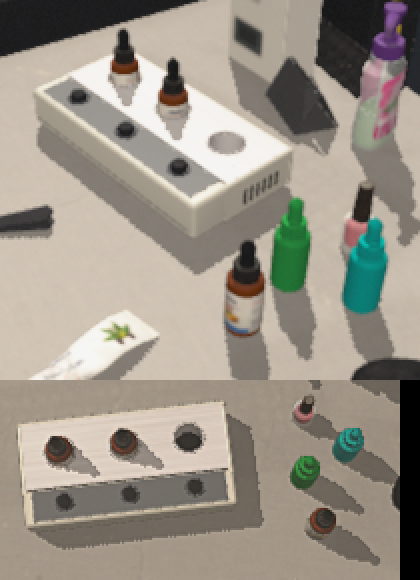

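Crop: the amber labelled bottle with the black bulb is the loose one; green (left-behind) and teal are look-alikes. The right well is empty, with amber bottles in the left and middle wells. Next, circle fits for the bottle and the well.

```bash
python3 - <<'E'
from h import *
from scipy.optimize import least_squares
for n in("scene","top"):
    f=np.load(f"/tmp/{n}0.npz");im,d=f["im"],f["d"];P=pts(n,d)
    for nm,c,zl,zh in(("a",(.5255,-.436),.012,.058),("b",(.579,-.092),.055,.07),("c",(.598,-.174),.055,.07)):
        m=(np.hypot(P[...,0]-c[0],P[...,1]-c[1])<.028)&(P[...,2]>zl)&(P[...,2]<zh);q=P[m][:,:2]
        r=least_squares(lambda p:np.hypot(*(q-p).T)-.0165,c,loss="soft_l1",f_scale=.001);print(n,nm,len(q),r.x.round(4),np.sqrt(2*r.cost/len(q)).round(4))
    # well: non-deck depth pixels enclosed -> rim rays
    c0=np.array([.6173,-.2554])
    m=(np.hypot(P[...,0]-c0[0],P[...,1]-c0[1])<.045)&(abs(P[...,2]-.0508)<.003)
    h,w=m.shape;u,v=np.meshgrid(np.arange(w),np.arange(h))
    V=cams.get_calibration(n)["view"];uv=cv2.projectPoints(np.array([[*c0,.05]]),cv2.Rodrigues(V[:3,:3])[0],V[:3,3],np.array([[cams.get_calibration(n)["fx"],0,cams.get_calibration(n)["cx"]],[0,cams.get_calibration(n)["fy"],cams.get_calibration(n)["cy"]],[0,0,1]]),None)[0].ravel()
    k,l,s,ce=cv2.connectedComponentsWithStats((~m).astype(np.uint8),connectivity=4)
    i=l[int(round(uv[1])),int(round(uv[0]))];cn=cv2.findContours((l==i).astype(np.uint8),0,1)[0][0]
    e=cv2.fitEllipse(cn);print(n,"pred px",uv.round(1),"ell",e,s[i],"well",ray(n,*e[0],.05).round(4))
E
```

```text
scene a 362 [ 0.5264 -0.437 ] 0.0007
scene b 84 [ 0.5794 -0.0914] 0.001
scene c 98 [ 0.5982 -0.1732] 0.0009
scene pred px [312.6 191. ] ell ((312.4710388183594, 191.04067993164062), (8.318742752075195, 16.609777450561523), 93.30250549316406) [304 186  18  10 125] well [ 0.617  -0.2555  0.05  ]
top a 59 [ 0.5279 -0.4355] 0.0007
top b 42 [ 0.5805 -0.0904] 0.0019
top c 44 [ 0.5995 -0.1723] 0.0021
top pred px [274.2 189.1] ell ((273.8927917480469, 188.7547607421875), (12.975011825561523, 13.867761611938477), 68.22015380859375) [267 182  15  14 157] well [ 0.6183 -0.2544  0.05  ]
```

```bash
python3 -c "
from h import *
print(togo(.5255,-.436,np.radians(-68)))"
```

```text
{'x': np.float64(-0.7133), 'z': np.float64(-0.663), 'spin': np.float64(132.17), 'y_per_z': np.float64(0.2239)}
```

```bash
python3 -m handwheel '[{"fingers":1,"x":-0.03,"y":0,"z":-0.03,"spin":6},{"fingers":1,"x":-0.06,"y":0,"z":-0.06,"spin":13},{"fingers":1,"x":-0.1,"y":0,"z":-0.09,"spin":20},{"fingers":1,"x":-0.13,"y":0,"z":-0.12,"spin":27},{"fingers":1,"x":-0.165,"y":0,"z":-0.155,"spin":34},{"fingers":1,"x":-0.2,"y":0,"z":-0.185,"spin":41},{"fingers":1,"x":-0.235,"y":0,"z":-0.22,"spin":48},{"fingers":1,"x":-0.27,"y":0,"z":-0.25,"spin":55},{"fingers":1,"x":-0.305,"y":0,"z":-0.285,"spin":62},{"fingers":1,"x":-0.34,"y":0,"z":-0.315,"spin":69}]'; python3 -c "
from h import *
print(togo(.527,-.4363,np.radians(-68)))"
```

```text
time_s: 1.1
ee_pos: [0.3752, 0.0497, 0.2245]
eef_rot: [-1.571, -0.0, -0.089]
force: [1.4, 0.4, -0.5]
grip_width: 0.0938
{'x': np.float64(0.1946), 'z': np.float64(-0.4705), 'spin': np.float64(62.88), 'y_per_z': np.float64(0.2245)}
```

```bash
python3 -m handwheel '[{"fingers":1,"x":0.02,"y":0,"z":-0.045,"spin":7},{"fingers":1,"x":0.04,"y":0,"z":-0.09,"spin":14},{"fingers":1,"x":0.06,"y":0,"z":-0.135,"spin":21},{"fingers":1,"x":0.08,"y":0,"z":-0.18,"spin":28},{"fingers":1,"x":0.1,"y":0.01,"z":-0.225,"spin":35},{"fingers":1,"x":0.12,"y":0.02,"z":-0.27,"spin":42},{"fingers":1,"x":0.14,"y":0.03,"z":-0.315,"spin":49},{"fingers":1,"x":0.16,"y":0.04,"z":-0.36,"spin":56},{"fingers":1,"x":0.18,"y":0.045,"z":-0.41,"spin":63},{"fingers":1,"x":0.19,"y":0.05,"z":-0.45,"spin":63}]'; python3 -c "
from h import *
print(togo(.527,-.4363,np.radians(-68)))"
```

```text
time_s: 2.1
ee_pos: [0.5268, -0.4145, 0.1734]
eef_rot: [-1.571, 0.001, -1.188]
force: [0.1, 0.2, 0.4]
grip_width: 0.0939
{'x': np.float64(0.0203), 'z': np.float64(-0.008), 'spin': np.float64(-0.08), 'y_per_z': np.float64(0.1734)}
```

```bash
python3 -m handwheel '[{"fingers":1,"x":0.01,"y":0.01,"z":-0.004,"spin":0},{"fingers":1,"x":0.02,"y":0.025,"z":-0.008,"spin":0},{"fingers":1,"x":0.02,"y":0.04,"z":-0.008,"spin":0},{"fingers":1,"x":0.02,"y":0.045,"z":-0.008,"spin":0},{"fingers":1,"x":0.02,"y":0.045,"z":-0.008,"spin":0},{"fingers":1,"x":0.02,"y":0.045,"z":-0.008,"spin":0},{"fingers":1,"x":0.02,"y":0.045,"z":-0.008,"spin":0},{"fingers":1,"x":0.02,"y":0.045,"z":-0.008,"spin":0},{"fingers":1,"x":0.02,"y":0.045,"z":-0.008,"spin":0},{"fingers":1,"x":0.02,"y":0.045,"z":-0.008,"spin":0}]' 20; python3 - <<'E'
from h import *
print(togo(.527,-.4363,np.radians(-68)))
im,d=cams.camera("scene");a=im[170:340,230:430,::-1]
cv2.imwrite("pics/above.png",cv2.resize(a,None,fx=2.5,fy=2.5))
E
```

```text
time_s: 3.1
ee_pos: [0.5266, -0.4342, 0.1297]
eef_rot: [-1.571, -0.0, -1.184]
force: [-0.2, -0.4, -0.4]
grip_width: 0.0941
{'x': np.float64(0.0021), 'z': np.float64(-0.0004), 'spin': np.float64(0.17), 'y_per_z': np.float64(0.1297)}
```

View pics/above.png

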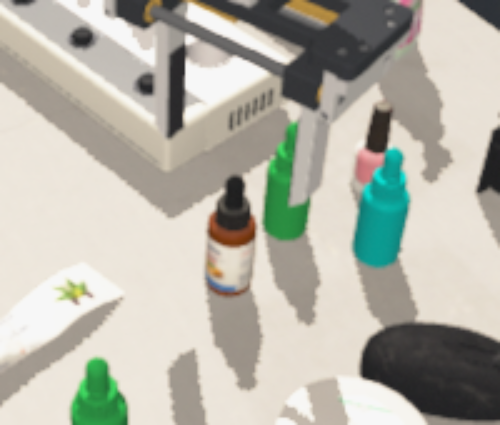

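The jaws straddle the amber bottle (its bulb at crop (235,185)), and the fingers clear the green and teal ones. Descend and grip.

```bash
python3 -m handwheel '[{"fingers":1,"x":0.002,"y":0.015,"z":0,"spin":0},{"fingers":1,"x":0.002,"y":0.035,"z":0,"spin":0},{"fingers":1,"x":0.002,"y":0.055,"z":0,"spin":0},{"fingers":1,"x":0.002,"y":0.069,"z":0,"spin":0},{"fingers":1,"x":0.002,"y":0.069,"z":0,"spin":0},{"fingers":-0.1,"x":0.002,"y":0.069,"z":0,"spin":0},{"fingers":-0.5,"x":0.002,"y":0.069,"z":0,"spin":0},{"fingers":-0.5,"x":0.002,"y":0.069,"z":0,"spin":0},{"fingers":-0.5,"x":0.002,"y":0.069,"z":0,"spin":0},{"fingers":-0.5,"x":0.002,"y":0.069,"z":0,"spin":0}]' 15
```

```text
time_s: 4.15
ee_pos: [0.5275, -0.4361, 0.0609]
eef_rot: [-1.571, -0.001, -1.184]
force: [-0.6, 1.0, -0.4]
grip_width: 0.0573
```

```bash
python3 -m handwheel '[{"fingers":-0.6,"x":0,"y":0,"z":0,"spin":0},{"fingers":-0.6,"x":0,"y":0,"z":0,"spin":0},{"fingers":-0.6,"x":0,"y":0,"z":0,"spin":0},{"fingers":-0.6,"x":0,"y":0,"z":0,"spin":0},{"fingers":-0.6,"x":0,"y":0,"z":0,"spin":0},{"fingers":-0.6,"x":0,"y":0,"z":0,"spin":0},{"fingers":-0.6,"x":0,"y":0,"z":0,"spin":0},{"fingers":-0.6,"x":0,"y":0,"z":0,"spin":0},{"fingers":-0.6,"x":0,"y":0,"z":0,"spin":0},{"fingers":-0.6,"x":0,"y":0,"z":0,"spin":0}]' 15
```

```text
time_s: 5.15
ee_pos: [0.5274, -0.436, 0.0605]
eef_rot: [-1.571, -0.0, -1.184]
force: [0.6, -0.5, -0.7]
grip_width: 0.0317
```

```bash
python3 -m handwheel '[{"fingers":-0.6,"x":0,"y":-0.008,"z":0,"spin":0},{"fingers":-0.6,"x":0,"y":-0.025,"z":0,"spin":0},{"fingers":-0.6,"x":0,"y":-0.045,"z":0,"spin":0},{"fingers":-0.6,"x":0,"y":-0.065,"z":0,"spin":0},{"fingers":-0.6,"x":0,"y":-0.085,"z":0,"spin":0},{"fingers":-0.6,"x":0,"y":-0.1,"z":0,"spin":0},{"fingers":-0.6,"x":0,"y":-0.112,"z":0,"spin":0},{"fingers":-0.6,"x":0,"y":-0.12,"z":0,"spin":0},{"fingers":-0.6,"x":0,"y":-0.12,"z":0,"spin":0},{"fingers":-0.6,"x":0,"y":-0.12,"z":0,"spin":0}]'; python3 -c "
from h import *
print(togo(.6177,-.255,np.radians(-68)))"
```

```text
time_s: 6.15
ee_pos: [0.5272, -0.4359, 0.1798]
eef_rot: [-1.571, 0.001, -1.184]
force: [0.2, 0.2, -1.5]
grip_width: 0.0323
{'x': np.float64(-0.1334), 'z': np.float64(0.1521), 'spin': np.float64(0.17), 'y_per_z': np.float64(0.1798)}
```

```bash
python3 -m handwheel '[{"fingers":-0.6,"x":-0.01,"y":0,"z":0.012,"spin":0},{"fingers":-0.6,"x":-0.03,"y":0,"z":0.034,"spin":0},{"fingers":-0.6,"x":-0.055,"y":0,"z":0.062,"spin":0},{"fingers":-0.6,"x":-0.08,"y":0,"z":0.09,"spin":0},{"fingers":-0.6,"x":-0.1,"y":0,"z":0.115,"spin":0},{"fingers":-0.6,"x":-0.12,"y":0.01,"z":0.138,"spin":0},{"fingers":-0.6,"x":-0.13,"y":0.02,"z":0.149,"spin":0},{"fingers":-0.6,"x":-0.1335,"y":0.035,"z":0.152,"spin":0},{"fingers":-0.6,"x":-0.1335,"y":0.045,"z":0.152,"spin":0},{"fingers":-0.6,"x":-0.1335,"y":0.05,"z":0.152,"spin":0}]'; python3 - <<'E'
from h import *
from scipy.optimize import least_squares
for n in("scene","top"):
    im,d=cams.camera(n);P=pts(n,d);cv2.imwrite(f"pics/{n}_hover.png",im[...,::-1])
    o=get_obs();c=o["ee_pos"];b=c[2]-.0605
    for lo,hi in((.004,.022),(.018,.038)):
        m=(np.hypot(P[...,0]-c[0],P[...,1]-c[1])<.022)&(P[...,2]>b+lo)&(P[...,2]<b+hi);q=P[m][:,:2]
        if len(q)>10:
            r=least_squares(lambda p:np.hypot(*(q-p).T)-.0165,c[:2],loss="soft_l1",f_scale=.001);print(n,lo,len(q),r.x.round(4))
print(o["ee_pos"],o["force"],o["grip_width"],togo(.6177,-.255))
s=cv2.imread("pics/scene_hover.png")[100:250,220:400]
cv2.imwrite("pics/hov.png",cv2.resize(s,None,fx=3,fy=3))
E
```

```text
time_s: 7.15
ee_pos: [0.6168, -0.2558, 0.1285]
eef_rot: [-1.572, 0.002, -1.185]
force: [-0.2, 0.1, -0.9]
grip_width: 0.0324
scene 0.004 118 [ 0.6157 -0.2564]
scene 0.018 142 [ 0.6158 -0.2564]
[ 0.6169706  -0.25603879  0.12942097] [ 0.1901265   0.19411988 -0.67849848] 0.03183365002300466 {'x': np.float64(-0.0007), 'z': np.float64(0.0011), 'spin': None, 'y_per_z': np.float64(0.1294)}
```

View pics/hov.png

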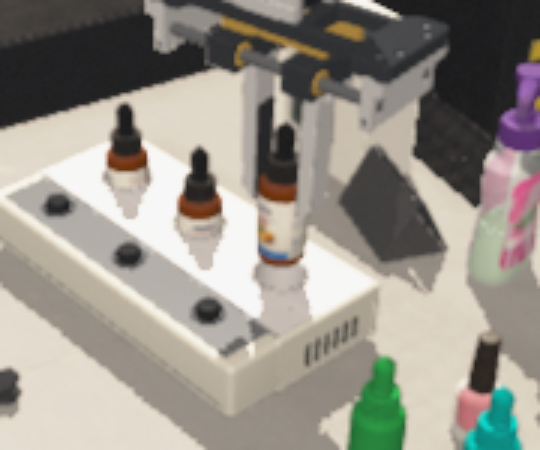

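The bottle hangs upright over the right well, about 1 mm off by the scene view; correct and lower part of the way.

```bash
python3 -m handwheel '[{"fingers":-0.6,"x":-0.0005,"y":0.003,"z":0.001,"spin":0},{"fingers":-0.6,"x":-0.0005,"y":0.008,"z":0.001,"spin":0},{"fingers":-0.6,"x":-0.0005,"y":0.013,"z":0.001,"spin":0},{"fingers":-0.6,"x":-0.0005,"y":0.017,"z":0.001,"spin":0},{"fingers":-0.6,"x":-0.0005,"y":0.02,"z":0.001,"spin":0},{"fingers":-0.6,"x":-0.0005,"y":0.023,"z":0.001,"spin":0},{"fingers":-0.6,"x":-0.0005,"y":0.026,"z":0.001,"spin":0},{"fingers":-0.6,"x":-0.0005,"y":0.028,"z":0.001,"spin":0},{"fingers":-0.6,"x":-0.0005,"y":0.03,"z":0.001,"spin":0},{"fingers":-0.6,"x":-0.0005,"y":0.03,"z":0.001,"spin":0}]'
```

```text
time_s: 8.25
ee_pos: [0.6184, -0.2542, 0.1002]
eef_rot: [-1.571, 0.0, -1.184]
force: [0.1, -0.1, -1.0]
grip_width: 0.0322
```

```bash
python3 -m handwheel '[{"fingers":-0.6,"x":0,"y":0.003,"z":-0.0005,"spin":0},{"fingers":-0.6,"x":0,"y":0.007,"z":-0.0005,"spin":0},{"fingers":-0.6,"x":0,"y":0.011,"z":-0.0005,"spin":0},{"fingers":-0.6,"x":0,"y":0.015,"z":-0.0005,"spin":0},{"fingers":-0.6,"x":0,"y":0.018,"z":-0.0005,"spin":0},{"fingers":-0.6,"x":0,"y":0.021,"z":-0.0005,"spin":0},{"fingers":-0.6,"x":0,"y":0.024,"z":-0.0005,"spin":0},{"fingers":-0.6,"x":0,"y":0.026,"z":-0.0005,"spin":0},{"fingers":-0.6,"x":0,"y":0.0265,"z":-0.0005,"spin":0},{"fingers":-0.6,"x":0,"y":0.027,"z":-0.0005,"spin":0}]'
```

```text
time_s: 9.25
ee_pos: [0.6181, -0.2544, 0.0735]
eef_rot: [-1.571, -0.0, -1.184]
force: [0.8, -0.5, -0.6]
grip_width: 0.0316
```

```bash
python3 -m handwheel '[{"fingers":-0.6,"x":0,"y":0.0005,"z":0,"spin":0},{"fingers":-0.6,"x":0,"y":0.001,"z":0,"spin":0},{"fingers":-0.3,"x":0,"y":0.001,"z":0,"spin":0},{"fingers":-0.2,"x":0,"y":0.001,"z":0,"spin":0},{"fingers":-0.1,"x":0,"y":0.001,"z":0,"spin":0},{"fingers":0,"x":0,"y":0.001,"z":0,"spin":0},{"fingers":0.05,"x":0,"y":0.001,"z":0,"spin":0},{"fingers":0.05,"x":0,"y":0.001,"z":0,"spin":0},{"fingers":0.05,"x":0,"y":0.001,"z":0,"spin":0},{"fingers":0.05,"x":0,"y":0.001,"z":0,"spin":0}]'
```

```text
time_s: 10.25
ee_pos: [0.618, -0.2544, 0.0724]
eef_rot: [-1.571, -0.0, -1.184]
force: [-0.6, 0.6, -0.8]
grip_width: 0.0492
```

```bash
python3 -m handwheel '[{"fingers":0.05,"x":0,"y":-0.01,"z":0,"spin":0},{"fingers":0.05,"x":0,"y":-0.03,"z":0,"spin":0},{"fingers":0.05,"x":0,"y":-0.05,"z":0,"spin":0},{"fingers":0.05,"x":0,"y":-0.07,"z":0,"spin":0},{"fingers":0.05,"x":0,"y":-0.09,"z":0,"spin":0},{"fingers":-1,"x":0,"y":-0.1,"z":0,"spin":0},{"fingers":-1,"x":0,"y":-0.1,"z":-0.02,"spin":0},{"fingers":-1,"x":0,"y":-0.1,"z":-0.04,"spin":0},{"fingers":-1,"x":0,"y":-0.1,"z":-0.055,"spin":0},{"fingers":-1,"x":0,"y":-0.1,"z":-0.055,"spin":0}]'; python3 - <<'E'
from h import *
from scipy.optimize import least_squares
ims=[]
for n in("scene","top"):
    im,d=cams.camera(n);P=pts(n,d)
    for nm,c in(("a",(.6177,-.255)),("b",(.579,-.092)),("c",(.598,-.174))):
        m=(np.hypot(P[...,0]-c[0],P[...,1]-c[1])<.022)&(P[...,2]>.06)&(P[...,2]<.13);q=P[m]
        if len(q): print(n,nm,"zmax",np.percentile(q[:,2],[90,98,100]).round(4),len(q))
    ims.append(cv2.resize(im[110:240,200:350,::-1] if n=="scene" else im[150:240,180:330,::-1],(600,520 if n=="scene" else 360))[:, :])
cv2.imwrite("pics/placed.png",cv2.resize(np.vstack(ims),(400,587)))
c,s=np.cos(np.radians(13.2)),np.sin(np.radians(13.2))
for nm,y in(("L",.084),("M",0),("R",-.084)):
    x=.5755-.042*c-y*s; yy=-.1785-.042*s+y*c; print(nm,x.round(4),yy.round(4),togo(x,yy,np.radians(-76.8)))
E
```

```text
time_s: 11.25
ee_pos: [0.566, -0.2758, 0.1727]
eef_rot: [-1.571, 0.0, -1.185]
force: [0.3, -0.3, 0.4]
grip_width: 0.0131
scene a zmax [0.1049 0.112  0.1161] 291
scene b zmax [0.1054 0.1115 0.1137] 241
scene c zmax [0.0972 0.1099 0.1141] 243
top b zmax [0.1106 0.1145 0.1153] 91
L 0.5154 -0.1063 {'x': np.float64(-0.1759), 'z': np.float64(0.0155), 'spin': np.float64(8.95), 'y_per_z': np.float64(0.1727)}
M 0.5346 -0.1881 {'x': np.float64(-0.0929), 'z': np.float64(0.0024), 'spin': np.float64(8.95), 'y_per_z': np.float64(0.1727)}
R 0.5538 -0.2699 {'x': np.float64(-0.01), 'z': np.float64(-0.0106), 'spin': np.float64(8.95), 'y_per_z': np.float64(0.1727)}
```

View pics/placed.png

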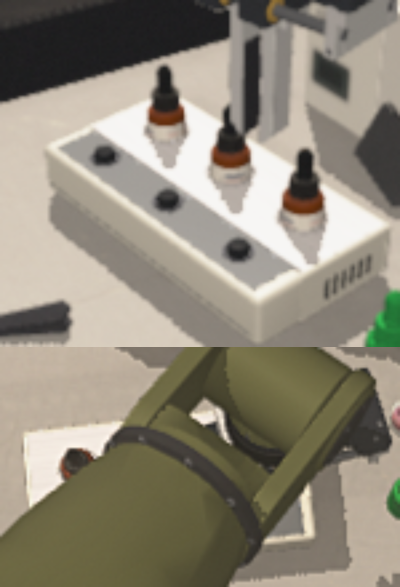

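The bottle stands in the right well at the same height as its neighbours. Move above the right button with the fingers shut, and cross-check the button pixels from the first pictures.

```bash
python3 -m handwheel '[{"fingers":-1,"x":-0.005,"y":0.01,"z":-0.005,"spin":4},{"fingers":-1,"x":-0.01,"y":0.025,"z":-0.011,"spin":9},{"fingers":-1,"x":-0.01,"y":0.045,"z":-0.011,"spin":9},{"fingers":-1,"x":-0.01,"y":0.06,"z":-0.011,"spin":9},{"fingers":-1,"x":-0.01,"y":0.072,"z":-0.011,"spin":9},{"fingers":-1,"x":-0.01,"y":0.08,"z":-0.011,"spin":9},{"fingers":-1,"x":-0.01,"y":0.085,"z":-0.011,"spin":9},{"fingers":-1,"x":-0.01,"y":0.085,"z":-0.011,"spin":9},{"fingers":-1,"x":-0.01,"y":0.085,"z":-0.011,"spin":9},{"fingers":-1,"x":-0.01,"y":0.085,"z":-0.011,"spin":9}]'; python3 - <<'E'
from h import *
for n in("scene","top"):
    f=np.load(f"/tmp/{n}0.npz");im=f["im"]
    k=cams.get_calibration(n);V=k["view"]
    for nm,p in(("L",(.5154,-.1063)),("M",(.5346,-.1881)),("R",(.5538,-.2699))):
        q=V[:3,:3]@[*p,.058]+V[:3,3];u=int(q[0]/q[2]*k["fx"]+k["cx"]);v=int(q[1]/q[2]*k["fy"]+k["cy"])
        g=im[v-8:v+9,u-8:u+9].max(2)<60;y,x=np.nonzero(g);print(n,nm,len(x),ray(n,u-8+x.mean(),v-8+y.mean(),.057).round(4))
o=[get_obs() for _ in range(8)];print(np.mean([a["force"] for a in o],0),o[0]["ee_pos"],o[0]["grip_width"],togo(.5538,-.2699))
E
```

```text
time_s: 12.35
ee_pos: [0.5534, -0.2702, 0.0881]
eef_rot: [-1.57, -0.001, -1.341]
force: [-0.6, -1.4, 0.6]
grip_width: 0.0007
scene L 32 [ 0.513  -0.1145  0.057 ]
scene M 32 [ 0.5308 -0.1957  0.057 ]
scene R 32 [ 0.5501 -0.278   0.057 ]
top L 35 [ 0.5167 -0.1066  0.057 ]
top M 31 [ 0.5354 -0.1882  0.057 ]
top R 34 [ 0.5549 -0.2703  0.057 ]
[-0.64079578 -1.39331878  0.60943812] [ 0.55340053 -0.27015711  0.08810734] 0.0006942673443882301 {'x': np.float64(-0.0002), 'z': np.float64(0.0004), 'spin': None, 'y_per_z': np.float64(0.0881)}
```

```bash
cat >> h.py <<'E'
def feel(k=6):
    F=[];Z=[]
    for _ in range(k):
        o=get_obs();F.append(o["force"][2]);Z.append(o["ee_pos"][2]);cams.camera("top")
    print("Fz",np.round(F,2),"mean",np.mean(F).round(2),"tip above deck mm",((np.mean(Z)-.069)*1e3).round(2))
E
python3 -c "from h import *;feel()"
python3 -m handwheel '[{"fingers":-1,"x":0,"y":0.002,"z":0,"spin":0},{"fingers":-1,"x":0,"y":0.004,"z":0,"spin":0},{"fingers":-1,"x":0,"y":0.005,"z":0,"spin":0},{"fingers":-1,"x":0,"y":0.006,"z":0,"spin":0},{"fingers":-1,"x":0,"y":0.007,"z":0,"spin":0},{"fingers":-1,"x":0,"y":0.0075,"z":0,"spin":0},{"fingers":-1,"x":0,"y":0.008,"z":0,"spin":0},{"fingers":-1,"x":0,"y":0.008,"z":0,"spin":0},{"fingers":-1,"x":0,"y":0.008,"z":0,"spin":0},{"fingers":-1,"x":0,"y":0.008,"z":0,"spin":0}]'
python3 -c "from h import *;feel();print(get_obs()['grip_width'])"
```

```text
Fz [ 0.61  0.11 -0.38 -0.25 -0.07  0.04] mean 0.01 tip above deck mm 18.91
time_s: 13.65
ee_pos: [0.5531, -0.27, 0.0795]
eef_rot: [-1.571, -0.0, -1.341]
force: [-0.1, 0.4, -0.3]
grip_width: 0.0004
Fz [-0.26  1.07  0.24 -0.3   0.4   0.45] mean 0.27 tip above deck mm 10.49
0.0006184765119780412
```

```bash
python3 -m handwheel '[{"fingers":-1,"x":0,"y":0.0005,"z":0,"spin":0},{"fingers":-1,"x":0,"y":0.001,"z":0,"spin":0},{"fingers":-1,"x":0,"y":0.0015,"z":0,"spin":0},{"fingers":-1,"x":0,"y":0.002,"z":0,"spin":0},{"fingers":-1,"x":0,"y":0.0025,"z":0,"spin":0},{"fingers":-1,"x":0,"y":0.0028,"z":0,"spin":0},{"fingers":-1,"x":0,"y":0.0028,"z":0,"spin":0},{"fingers":-1,"x":0,"y":0.0028,"z":0,"spin":0},{"fingers":-1,"x":0,"y":0.0028,"z":0,"spin":0},{"fingers":-1,"x":0,"y":0.0028,"z":0,"spin":0}]'
python3 -c "from h import *;feel()"
```

```text
time_s: 14.95
ee_pos: [0.5531, -0.27, 0.0767]
eef_rot: [-1.571, -0.0, -1.341]
force: [-0.8, -0.3, 2.2]
grip_width: 0.0002
Fz [2.19 1.97 1.65 2.03 2.37 1.63] mean 1.97 tip above deck mm 7.68
```

Right button: nothing at 10.5 mm, and 2 N of contact at 7.7 mm, so it is latched. Next, the middle one.

```bash
python3 -m handwheel '[{"fingers":-1,"x":0,"y":-0.012,"z":0,"spin":0},{"fingers":-1,"x":-0.02,"y":-0.016,"z":0,"spin":0},{"fingers":-1,"x":-0.05,"y":-0.016,"z":0,"spin":0},{"fingers":-1,"x":-0.075,"y":-0.016,"z":0,"spin":0},{"fingers":-1,"x":-0.084,"y":-0.014,"z":0,"spin":0},{"fingers":-1,"x":-0.084,"y":-0.01,"z":0,"spin":0},{"fingers":-1,"x":-0.084,"y":-0.006,"z":0,"spin":0},{"fingers":-1,"x":-0.084,"y":-0.004,"z":0,"spin":0},{"fingers":-1,"x":-0.084,"y":-0.003,"z":0,"spin":0},{"fingers":-1,"x":-0.084,"y":-0.003,"z":0,"spin":0}]'
python3 -c "from h import *;feel();print(togo(.535,-.1881))"
```

```text
time_s: 16.25
ee_pos: [0.5339, -0.1887, 0.0793]
eef_rot: [-1.571, 0.0, -1.342]
force: [0.3, 0.5, -1.0]
grip_width: 0.0003
Fz [-0.97  0.09 -0.02  0.22 -0.03  0.27] mean -0.07 tip above deck mm 10.62
{'x': np.float64(0.0), 'z': np.float64(0.001), 'spin': None, 'y_per_z': np.float64(0.0798)}
```

No contact at 10.6 mm. Confirm by a touch at about 7.7 mm.

```bash
python3 -m handwheel '[{"fingers":-1,"x":0,"y":0.0005,"z":0,"spin":0},{"fingers":-1,"x":0,"y":0.001,"z":0,"spin":0},{"fingers":-1,"x":0,"y":0.0015,"z":0,"spin":0},{"fingers":-1,"x":0,"y":0.002,"z":0,"spin":0},{"fingers":-1,"x":0,"y":0.0025,"z":0,"spin":0},{"fingers":-1,"x":0,"y":0.003,"z":0,"spin":0},{"fingers":-1,"x":0,"y":0.003,"z":0,"spin":0},{"fingers":-1,"x":0,"y":0.003,"z":0,"spin":0},{"fingers":-1,"x":0,"y":0.003,"z":0,"spin":0},{"fingers":-1,"x":0,"y":0.003,"z":0,"spin":0}]'
python3 -c "from h import *;feel()"
```

```text
time_s: 17.55
ee_pos: [0.534, -0.1882, 0.0767]
eef_rot: [-1.571, -0.0, -1.341]
force: [0.1, 0.4, 2.1]
grip_width: 0.0008
Fz [2.08 2.18 2.27 2.08 2.38 1.52] mean 2.08 tip above deck mm 7.67
```

Middle latched too. Now the left one.

```bash
python3 -m handwheel '[{"fingers":-1,"x":0,"y":-0.012,"z":0,"spin":0},{"fingers":-1,"x":-0.02,"y":-0.016,"z":0,"spin":0},{"fingers":-1,"x":-0.05,"y":-0.016,"z":0,"spin":0},{"fingers":-1,"x":-0.075,"y":-0.016,"z":0,"spin":0},{"fingers":-1,"x":-0.084,"y":-0.014,"z":0,"spin":0},{"fingers":-1,"x":-0.084,"y":-0.01,"z":0,"spin":0},{"fingers":-1,"x":-0.084,"y":-0.006,"z":0,"spin":0},{"fingers":-1,"x":-0.084,"y":-0.004,"z":0,"spin":0},{"fingers":-1,"x":-0.084,"y":-0.003,"z":0,"spin":0},{"fingers":-1,"x":-0.084,"y":-0.003,"z":0,"spin":0}]'
python3 -c "from h import *;feel();print(togo(.516,-.1064))"
```

```text
time_s: 18.85
ee_pos: [0.5148, -0.1069, 0.0794]
eef_rot: [-1.571, 0.0, -1.342]
force: [0.5, -0.1, -0.3]
grip_width: 0.0005
Fz [-0.35  0.06  0.02  0.21 -0.01  0.52] mean 0.07 tip above deck mm 10.61
{'x': np.float64(0.0002), 'z': np.float64(0.0011), 'spin': None, 'y_per_z': np.float64(0.0797)}
```

```bash
python3 -m handwheel '[{"fingers":-1,"x":0,"y":0.0005,"z":0,"spin":0},{"fingers":-1,"x":0,"y":0.001,"z":0,"spin":0},{"fingers":-1,"x":0,"y":0.0015,"z":0,"spin":0},{"fingers":-1,"x":0,"y":0.002,"z":0,"spin":0},{"fingers":-1,"x":0,"y":0.0025,"z":0,"spin":0},{"fingers":-1,"x":0,"y":0.003,"z":0,"spin":0},{"fingers":-1,"x":0,"y":0.003,"z":0,"spin":0},{"fingers":-1,"x":0,"y":0.003,"z":0,"spin":0},{"fingers":-1,"x":0,"y":0.003,"z":0,"spin":0},{"fingers":-1,"x":0,"y":0.003,"z":0,"spin":0}]'
python3 -c "from h import *;feel()"
```

```text
time_s: 20.15
ee_pos: [0.5148, -0.1064, 0.0767]
eef_rot: [-1.571, 0.0, -1.341]
force: [-0.3, 0.4, 1.9]
grip_width: 0.0009
Fz [1.94 1.94 2.7  1.05 2.06 1.48] mean 1.86 tip above deck mm 7.67
```

All three read alike, so I need to rule out an offset in the fingertip height. The depth data of the button tops from the first pictures cost no time.

```bash
python3 - <<'E'
from h import *
for n in("scene","top"):
    P=pts(n,np.load(f"/tmp/{n}0.npz")["d"])
    for nm,p in(("L",(.516,-.1064)),("M",(.535,-.1881)),("R",(.554,-.27))):
        r=np.hypot(P[...,0]-p[0],P[...,1]-p[1]);q=P[r<.007][:,2];k=P[(r>.014)&(r<.02)][:,2];print(n,nm,len(q),"cap",np.round(np.median(q)*1e3,1),"deck",np.round(np.nanmedian(k)*1e3,1),np.sort(q*1e3).round(1)[-8:])
E
```

```text
scene L 21 cap 58.1 deck 51.3 [58.8 58.8 58.9 59.1 59.2 59.3 59.9 60.1]
scene M 18 cap 59.0 deck 51.3 [59.2 59.2 59.2 59.2 59.4 59.6 60.1 60.8]
scene R 24 cap 59.3 deck 51.6 [59.6 59.6 59.7 59.7 59.8 59.8 59.8 60.6]
top L 26 cap 58.7 deck 51.3 [59.5 59.9 59.9 60.2 60.4 61.2 61.4 62. ]
top M 24 cap 59.8 deck 51.4 [61.  61.1 61.1 61.4 61.9 62.5 63.  63.2]
top R 20 cap 58.2 deck 50.9 [59.1 59.5 60.4 61.1 61.2 61.3 61.8 63.2]
```

```bash
python3 -m handwheel '[{"fingers":-1,"x":0,"y":0.00015,"z":0,"spin":0},{"fingers":-1,"x":0,"y":0.00015,"z":0,"spin":0},{"fingers":-1,"x":0,"y":0.00015,"z":0,"spin":0},{"fingers":-1,"x":0,"y":0.00015,"z":0,"spin":0},{"fingers":-1,"x":0,"y":0.00015,"z":0,"spin":0},{"fingers":-1,"x":0,"y":0.00015,"z":0,"spin":0},{"fingers":-1,"x":0,"y":0.00015,"z":0,"spin":0},{"fingers":-1,"x":0,"y":0.00015,"z":0,"spin":0},{"fingers":-1,"x":0,"y":0.00015,"z":0,"spin":0},{"fingers":-1,"x":0,"y":0.00015,"z":0,"spin":0}]'
python3 -c "from h import *;feel()"
```

```text
time_s: 21.45
ee_pos: [0.5148, -0.1064, 0.0765]
eef_rot: [-1.571, 0.0, -1.341]
force: [-0.3, 0.8, 2.9]
grip_width: 0.0006
Fz [2.87 2.16 3.23 2.36 2.3  2.21] mean 2.52 tip above deck mm 7.5
```

The evidence agrees. The caps stand about 7.5 to 8 mm above the deck, and going 0.17 mm deeper added 0.65 N, which is rubber on a latched button. A button that was out would have started moving at 1.8 N. All three are on, so there is nothing to press. Retreat and take a last look.

```bash
python3 -m handwheel '[{"fingers":-1,"x":0,"y":-0.01,"z":0,"spin":0},{"fingers":-1,"x":0,"y":-0.03,"z":0,"spin":0},{"fingers":-1,"x":0,"y":-0.06,"z":0,"spin":0},{"fingers":-1,"x":0,"y":-0.09,"z":0,"spin":0},{"fingers":-1,"x":-0.03,"y":-0.12,"z":-0.02,"spin":0},{"fingers":-1,"x":-0.07,"y":-0.13,"z":-0.04,"spin":0},{"fingers":-1,"x":-0.11,"y":-0.13,"z":-0.06,"spin":0},{"fingers":-1,"x":-0.15,"y":-0.13,"z":-0.08,"spin":0},{"fingers":-1,"x":-0.18,"y":-0.13,"z":-0.09,"spin":0},{"fingers":-1,"x":-0.18,"y":-0.13,"z":-0.09,"spin":0}]'
python3 - <<'E'
from h import *
from scipy.optimize import least_squares
ims=[]
for n in("scene","top"):
    im,d=cams.camera(n);P=pts(n,d);ims.append(im[...,::-1])
    for nm,c in(("a",(.6177,-.255)),("b",(.579,-.092)),("c",(.598,-.174))):
        r=np.hypot(P[...,0]-c[0],P[...,1]-c[1])<.022;q=P[r&(P[...,2]>.06)&(P[...,2]<.13)];s=P[r&(P[...,2]>.055)&(P[...,2]<.07)][:,:2]
        print(n,nm,np.percentile(q[:,2],[98,100]).round(4),least_squares(lambda p:np.hypot(*(s-p).T)-.0165,c,loss="soft_l1",f_scale=.001).x.round(4))
cv2.imwrite("pics/end.png",np.vstack([cv2.resize(ims[0][100:300,150:450],(450,300)),cv2.resize(ims[1][120:300,150:420],(450,300))]))
E
```

```text
time_s: 22.75
ee_pos: [0.3847, 0.0503, 0.2074]
eef_rot: [-1.57, 0.0, -1.338]
force: [1.0, 0.2, 0.7]
grip_width: 0.0004
scene a [0.1114 0.1141] [ 0.617 -0.255]
scene b [0.1121 0.1135] [ 0.579  -0.0916]
scene c [0.1118 0.1137] [ 0.598  -0.1733]
top a [0.116  0.1176] [ 0.6189 -0.2542]
top b [0.1133 0.1139] [ 0.5807 -0.0902]
top c [0.1127 0.1165] [ 0.5996 -0.173 ]
```

View pics/end.png

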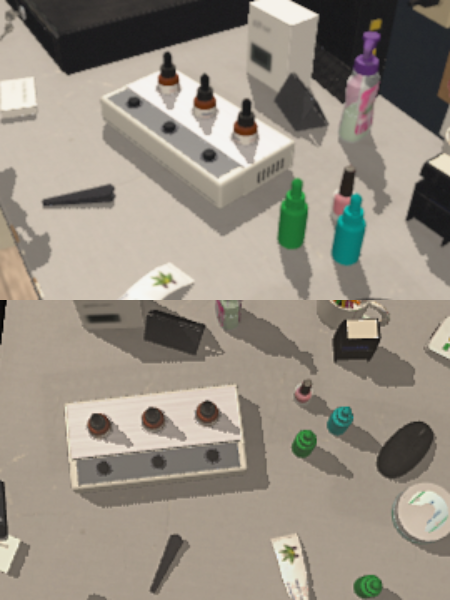

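All three bottles stand upright at equal height in the wells, everything else is where it was, and the arm is clear.

```bash
python3 -c "
from station import workorder
print(workorder.hand_in())"
```

```text
the job is handed in; nothing more can be done
None
```

The loose amber bottle now stands in the right-hand well, which was the empty one, and all three warmer buttons are latched in. I handed the job in at about 23 s with the arm clear of everything.

- **Bottle:** in the last pictures it is upright and level with the other two bottles. The scene camera puts its top at 114 mm, as expected with the bottle on the well floor. The top camera read it 2–4 mm higher. I put that down to depth noise, because one of the other bottles also read about 2 mm high in that view. The other two bottles are within 1 mm of where they started, and the nail polish and the look-alikes look unmoved.
- **Buttons:** none needed pressing.
  - **Light touch:** each button gave no contact at about 10.5 mm above the deck. At 7.7 mm each pushed back with about 2 N, which fits a latched button.
  - **Cross-checks:** since all three read alike, I checked for a height error. Camera depth puts the caps 7–8.5 mm above the deck. On the left button, going 0.17 mm deeper raised the force to about 2.5 N, where a button that was out would have started to move.
  - **Over the limit:** in that last check one noisy reading reached 3.2 N, slightly over the 3 N touch limit.

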